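Re-set a ratchet easel to a lower notch

TASK

The recipe easel on the patio trolley is propped too steep: re-set it so that its board stands in the second notch up from flat. Lift the board past its top notch, gently up to the end stop, so that the pawl is thrown clear; let it down flat under control; then raise it again, let it down onto the pawl in the second notch and let go. Do not force it against the stop or down onto the pawl, never let it drop, keep your hand off the pawl and its bracket, and leave the things standing around it where they are.

Things in the scene. Friction and masses are not known exactly. Their poses are not given: they have to be found in the camera images.
- easel: low wooden box fixed to the trolley, 185 mm deep (its x), 280 mm wide (its y), 58 mm high, under a hinged wooden board; origin at the centre of its underside, z up. On its left (+y) end, up to 30 mm proud, sit the board's toothed steel plate and dog, and a bracket with a tumbling brass pawl and a red end stop, all within 110 mm of the hinge and 120 mm of the trolley top
- easel_hinge (a point): middle of the board's hinge axis, on the box's edge nearer the robot, 70 mm above the trolley top. x: level, across the box, away from the robot, towards the edge of the board that rises; y: along the hinge; z: up. With the pawl thrown clear the board can go down to flat (level); the pawl snaps back in only as it gets there, and the notches then catch again
- ratchet (a point): left (+y) end of the box, 50 mm beyond the hinge, where a toothed plate clamped to the board runs over the pawl. Four notches 12 degrees apart; how the plate was clamped differs, so the first rests with the board at 8 to 14 degrees from level, the second at 20 to 26, third 32 to 38, fourth 44 to 50. Clicks are faint, under 2 N at the grip; the hand goes light when the pawl takes the board
- board_edge (a point): middle of the board's rising edge, 177 mm from the hinge; x away from the hinge in the board's plane, z square to the board. 280 mm wide, 12 mm thick, 0.4 to 0.7 kg. It starts in the third notch. A dog on the hub, clamped differently on each easel, throws the pawl clear 14 to 36 degrees above the fourth notch; some 1.7 degrees further up the end stop blocks the board solidly (at 60 to 87 degrees)
- grip_mid (a point): centre of the dark wooden grip, a roller 14 mm in diameter and 110 mm long that turns freely on a wire loop past the board's edge, axis parallel to the hinge, 36 mm clear of the edge. It moves on an arc: at board angle a it is 220 cos(a) mm along the hinge's x and 220 sin(a) mm above the hinge. Lifting it takes 2 to 4 N
- mug: bystander: copper-toned mule mug, 84 mm wide and 90 mm high with a side handle, on a cork coaster; origin at the centre of its underside
- tumbler: bystander: cut-glass tumbler, 82 mm wide and 95 mm high, on the small black lazy susan (240 mm wide, 22 mm high, turns freely); origin at the centre of its underside
- dispenser: bystander: stainless push-pump syrup dispenser, 76 mm wide and 240 mm high; origin at the centre of its underside
- jigger: bystander: steel bar jigger, 42 mm wide and 98 mm high; origin at the centre of its underside

How it is judged:
By the outcome, as a careful person would: the job done as asked, in the order asked, and still so for the second after the job is handed in, with the robot touching nothing.
It also fails if it takes over 72 s, if anything falls off the work surface, if the arm or the gripper's body presses on something with over 40 N, if the wrist force passes 120 N, or if a joint passes its speed limit or range.

ROBOT

A 6-joint arm with a two-finger parallel gripper is mounted at the origin on the work surface. World frame = base frame: x ahead of the robot, y to its left, z up, the work surface at z = 0. Lengths are in m, angles in rad, forces in N, time in s.
With the tool pointing down it reaches from about 0.375 to 0.9 m from the base axis. Payload 3.1 kg.
Tool frame: the origin (TCP) lies at the very end of the fingers, on their centre line; the grasp point (between the pads) lies 19 mm behind it; z points along the fingers, y is the direction in which the jaws open and shut (so a half turn about z gives the same grasp; the last joint's range is limited). The gripper opens to 85 mm and grips with 20 to 120 N. Pads are 22 mm wide; open, the fingers measure 114 mm over their backs; the gripper's body (76 mm by 85 mm) begins 54 mm behind the grasp point. The pads swing forward as they close: fully open they stand 13 mm farther back than shut.
Start: joints at [-0.178, 0.527, 1.433, -0, 1.181, -0.178], TCP at [0.625, 0, 0.231] pointing down, gripper open.
Joint ranges: [-3.08, 3.08], [-0.75, 2.2], [0.22, 2.44], [-1.43, 4.57], [0, 2.65], [-2.85, 2.85]. Speed limits (rad/s): [2.79, 2.79, 3.14, 3.14, 3.14, 3.14].

INTERFACE

Orientations are given as a unit quaternion [x, y, z, w].
In Python, from station import manip gives the robot as it stands.
- The arm moves only by the tool send_rows, never from a script. Its argument "motion" is a list of rows, each an object with "gripper": the finger opening in mm, from 0 to 85.4; "travel": the shift along the tool's x, y, z in mm, a list of three; "rotation": the turn, a rotation vector about the tool's x, y, z in degrees, a list of three. In form: [{"gripper": gripper, "travel": [x, y, z], "rotation": [ax, ay, az]}, ...]. A call has 1 to 12 rows; each row shifts and turns the commanded pose from where the row before left it, along the tool's axes as they then stand; what a row does not reach is not made up. A row lasts 1/12 s, in which the tool goes at most 41.7 mm and 7.16 degrees, less where a joint would pass 70% of its speed; a pose out of reach is approached as far as the arm can. A call is refused whole if a number of a shift passes 41.7 or a number of a turn 7.16, either way. A call with a gripper value outside its range is refused whole. The fingers move at their own pace and stop on an object; "newtons" is the grip in N (left out, the last holds). Time passes only in rows, so rows that do not move let the fingers close. It gives the time, the measured TCP pose, the force and the opening at its end, in the units of the state.
- manip.sense(): the state, without advancing time (a new reading comes with each control period).
- manip.snapshot(name): name is "scene" or "side" or "wrist"; returns the picture (400x640x3 uint8, red, green, blue); there is no depth.
- manip.calibration(name): a dict with "fx", "fy", "cx", "cy" (pixels), "cam_to_world" (4x4, takes a point from camera to world coordinates). Camera axes: x right, y down, z forward; pixel columns grow to the right and rows downward; lengths in m; the calibration is good to about 2 mm. A picture is of the moment at which its call begins: read the wrist's pose just before it. calibration takes no time and is no camera call; for the wrist camera it gives the pose at the moment of the call.
- manip.sign_off(): hands the job in, once; it reports no verdict.
The state is a dict: "t": time; "q": joint angles; "qd": joint speeds; "tau": joint torques, N m; "tcp_pos": TCP position; "tool_rot": TCP orientation; "force": force on the tool from outside, world axes, zero at the start; "ft_torque": the same for the moment, N m; "finger_gap": opening from 0.0 (shut) to 1.0 (fully open).
Only numpy, scipy, OpenCV 4.12 (cv2) and the standard library are available. Lean on these libraries where they do the work, as an engineer would, in place of code of your own. Each camera call takes 0.05 s, during which the arm holds its last target. There are 200 camera calls.

## Working session

There is one attempt and no reset: what is moved stays moved. The work goes in short steps, Python scripts to look and compute and a tool call to move; the robot and the scene stay as the last step left them, time stands still between calls to the robot, and variables do not carry over. Pictures are saved under pics/ and viewed, about 8 in all and at most 12, crops included, and the job is handed in when it is done.

Besides the shell and the picture viewer there is one more tool, called after "Emit:" by a JSON object that holds its "op" and its "data". send_rows: Moves the arm, as the interface text tells. Its arguments: {"type":"object","properties":{"motion":{"type":"array","items":{"type":"object","properties":{"gripper":{"type":"number"},"travel":{"type":"array","items":{"type":"number"}},"rotation":{"type":"array","items":{"type":"number"}}}}},"newtons":{"type":"number"}},"required":["motion"]}

```bash
mkdir -p pics; python3 - <<'E'
from station import manip
import cv2,numpy as np
a=manip.snapshot("scene");b=manip.snapshot("side")
cv2.imwrite("pics/scene.png",a[:,:,::-1]);cv2.imwrite("pics/side.png",b[:,:,::-1])
for n in("scene","side"):
    c=manip.calibration(n);print(n,c["fx"],c["fy"],c["cx"],c["cy"]);print(np.round(c["cam_to_world"],3))
print(manip.sense())
E
```

```text
scene 370.66378321775846 370.66378321775846 318.07668263560356 203.6993913040149
[[-0.677  0.552 -0.486  1.013]
 [ 0.736  0.493 -0.464  0.402]
 [-0.017 -0.672 -0.74   0.755]
 [ 0.     0.     0.     1.   ]]
side 412.0787508041191 412.0787508041191 312.71066398003705 195.03123511253415
[[ 0.707 -0.418  0.571 -0.2  ]
 [-0.708 -0.411  0.575 -0.782]
 [-0.005 -0.81  -0.586  0.839]
 [ 0.     0.     0.     1.   ]]
{'t': 0.1, 'q': array([-1.78497412e-01,  5.28400356e-01,  1.43378229e+00, -8.72608445e-06,
        1.18139679e+00, -1.78482340e-01]), 'qd': array([-5.04640928e-04, -1.75051764e-03, -4.66170738e-03, -1.36312690e-03,
       -7.78864384e-05,  3.25802330e-04]), 'tau': array([ 4.33945943e-04, -4.43301880e+01, -1.78587180e+01, -2.04061280e-04,
        3.88642526e-03,  1.10165692e-05]), 'tcp_pos': array([6.24352320e-01, 1.45500427e-04, 2.30412204e-01]), 'tool_rot': array([ 7.07110587e-01,  7.07102278e-01, -5.69875358e-04, -8.13685133e-04]), 'force': array([-0.02540442, -0.17904373, -0.05625531]), 'ft_torque': array([ 0.00641312, -0.03248442, -0.05542178]), 'finger_gap': 0.9977270847853971}
```

View pics/scene.png

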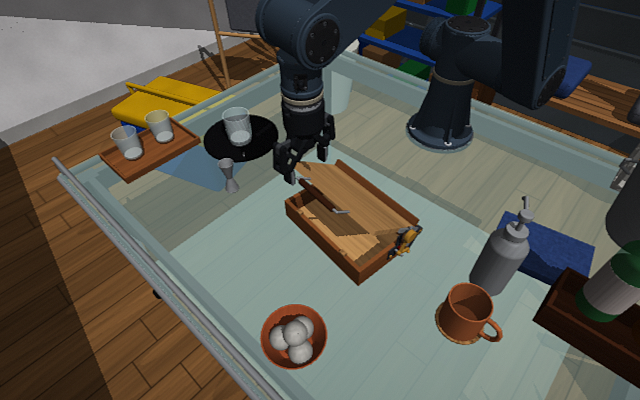

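View pics/side.png

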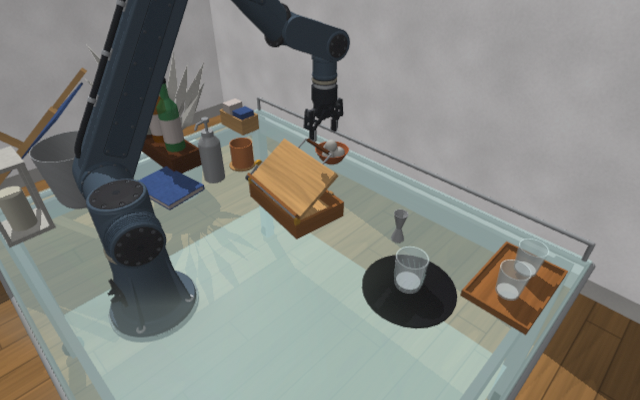

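The scene view shows the easel at around (350,225), with the ratchet at (405,240) and the grip near (318,192) beside the fingers. The side view has the board at (293,178) and the gripper just beyond the edge. I'll enlarge both.

```bash
python3 - <<'E'
import cv2,numpy as np
a=cv2.imread("pics/scene.png")[145:295,265:435];b=cv2.imread("pics/side.png")[85:245,235:365]
A=cv2.resize(a,None,fx=4,fy=4,interpolation=cv2.INTER_CUBIC)
B=cv2.resize(b,None,fx=4,fy=4,interpolation=cv2.INTER_CUBIC)
A=cv2.resize(a,(680,600),interpolation=cv2.INTER_CUBIC);cv2.imwrite("pics/A.png",A)
B=cv2.resize(b,(487,600),interpolation=cv2.INTER_CUBIC);cv2.imwrite("pics/B.png",B)
E
```

```text
(no output)
```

View pics/A.png

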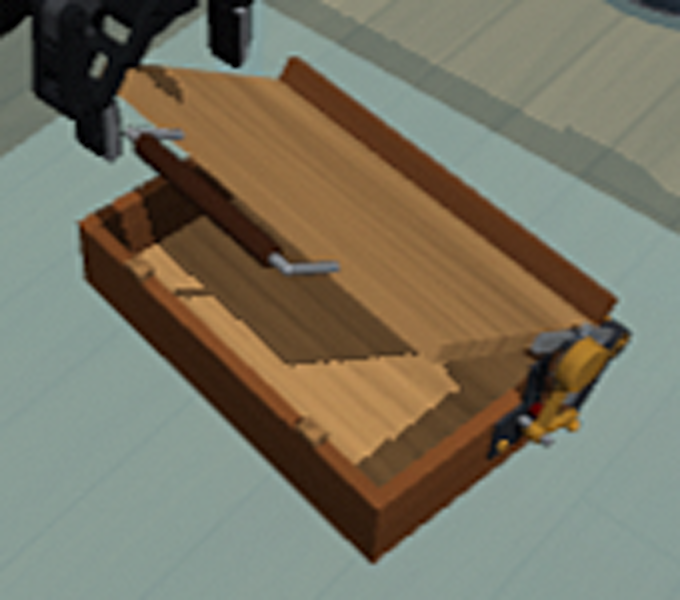

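View pics/B.png

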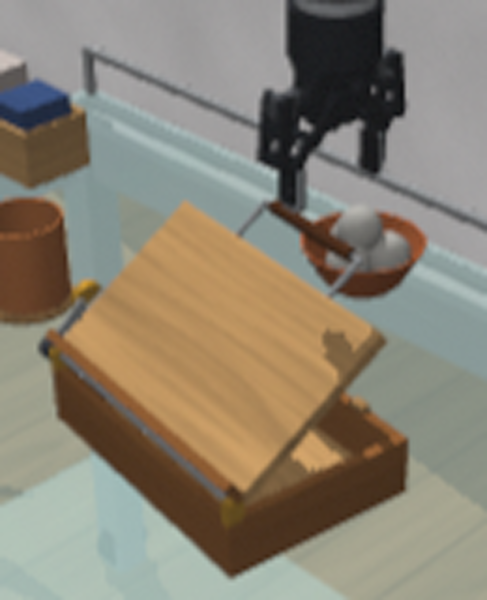

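A shows the far bottom corners at (375,562) and (85,278), and the roller ends at (143,143) and (272,257). B shows the near bottom corners at (233,577) and (57,413), and the roller ends at (270,207) and (353,255).

```bash
cat > h.py <<'E'
from station import manip
import numpy as np
def ray(n,u,v):
    c=manip.calibration(n);T=np.array(c["cam_to_world"])
    d=T[:3,:3]@np.array([(u-c["cx"])/c["fx"],(v-c["cy"])/c["fy"],1]);return T[:3,3],d/np.linalg.norm(d)
def plane(n,u,v,z):
    o,d=ray(n,u,v);return o+d*(z-o[2])/d[2]
def tri(r1,r2):
    M=[np.eye(3)-np.outer(d,d) for _,d in(r1,r2)]
    p=np.linalg.solve(M[0]+M[1],M[0]@r1[0]+M[1]@r2[0])
    return p,[np.linalg.norm(m@(p-r[0])) for m,r in zip(M,(r1,r2))]
E
python3 - <<'E'
from h import *
np.set_printoptions(precision=4,suppress=True)
A=lambda u,v:(265+u/4,145+v/4)
B=lambda u,v:(235+u/3.746,85+v/3.75)
FL=plane("scene",*A(375,562),0);FR=plane("scene",*A(83,278),0)
NR=plane("side",*B(233,577),0);NL=plane("side",*B(57,413),0);FR2=plane("side",*B(405,487),0)
print("FL FR NR NL FR2",FL,FR,NR,NL,FR2,sep="\n")
print("FLtop",plane("scene",*A(377,512),.058),"FRtop",plane("scene",*A(80,225),.058))
for P in (FL-FR,NL-NR): print(np.linalg.norm(P),np.degrees(np.arctan2(-P[0],P[1])))
print("R end",tri(ray("scene",*A(141,142)),ray("side",*B(355,255))))
print("L end",tri(ray("scene",*A(270,257)),ray("side",*B(270,207))))
E
```

```text
FL FR NR NL FR2
[0.641  0.1687 0.    ]
[ 0.6037 -0.11    0.    ]
[ 0.4246 -0.086   0.    ]
[0.465  0.1951 0.    ]
[ 0.6094 -0.1078  0.    ]
FLtop [0.6449 0.1685 0.058 ] FRtop [ 0.6053 -0.1043  0.058 ]
0.2812248909976472 -7.624407417524253
0.2840224041581151 -8.1809174573305
R end (array([ 0.622 , -0.0275,  0.1936]), [np.float64(0.0029913840102027676), np.float64(0.002991384010202769)])
L end (array([0.6349, 0.0814, 0.1926]), [np.float64(0.0005923714247387024), np.float64(0.0005923714247386111)])
```

Emit:
{"op": "send_rows", "data": {"motion": [{"gripper": 36,"travel": [14,1,0],"rotation": [0,0,4]},{"gripper": 36,"travel": [14,0,0],"rotation": [0,0,4]},{"gripper": 36},{"gripper": 36},{"gripper": 36},{"gripper": 36}], "newtons": 30}}

```text
validation failed for argument at $.mo...
```

```bash
python3 - <<'E'
from h import *
import cv2
s=manip.sense();print(s["t"],s["tcp_pos"],s["tool_rot"],s["force"],s["finger_gap"])
c=manip.calibration("wrist");im=manip.snapshot("wrist")
print(c["fx"],c["cx"],c["cy"],np.round(c["cam_to_world"],4))
cv2.imwrite("pics/w1.png",im[:,:,::-1])
E
```

```text
0.1 [6.24352320e-01 1.45500427e-04 2.30412204e-01] [ 7.07110587e-01  7.07102278e-01 -5.69875358e-04 -8.13685133e-04] [-0.02540442 -0.17904373 -0.05625531] 0.9977270847853971
317.3018001239095 316.6676702904187 198.116807763356 [[ 1.000e+00 -1.000e-04 -4.500e-03  6.238e-01]
 [-1.500e-03 -9.460e-01 -3.242e-01  8.290e-02]
 [-4.200e-03  3.242e-01 -9.460e-01  3.729e-01]
 [ 0.000e+00  0.000e+00  0.000e+00  1.000e+00]]
```

View pics/w1.png

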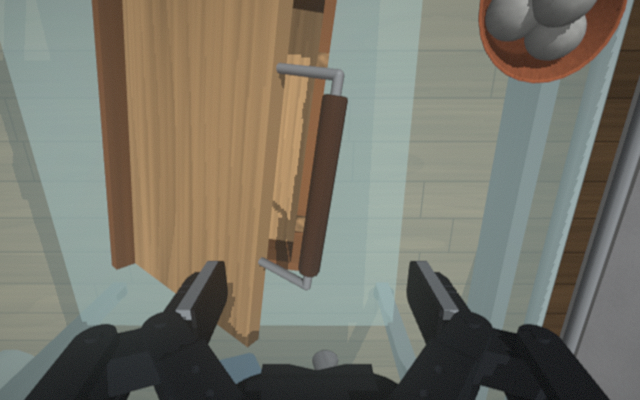

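The wrist view shows the roller from (336,97) to (310,273) and the board clear of the fingers. No move happened because each row must have all its fields.

```bash
python3 - <<'E'
from h import *
np.set_printoptions(precision=4,suppress=True)
A=lambda u,v:(265+u/4,145+v/4)
B=lambda u,v:(235+u/3.746,85+v/3.75)
L=[ray("wrist",336,97),ray("scene",*A(270,257)),ray("side",*B(270,207))]
R=[ray("wrist",310,273),ray("scene",*A(141,142)),ray("side",*B(355,255))]
for E in(L,R):
    M=[np.eye(3)-np.outer(d,d) for _,d in E]
    p=np.linalg.solve(sum(M),sum(m@o for m,(o,_) in zip(M,E)));print(p,[np.linalg.norm(m@(p-o)) for m,(o,_) in zip(M,E)])
for z in(.19,.196):
  l=plane("wrist",336,97,z);r=plane("wrist",310,273,z);print(z,l,r,(l+r)/2,np.linalg.norm(l-r),np.degrees(np.arctan2((l-r)[0],(l-r)[1])))
# board near-edge hinge strip left border: yaw check
l=plane("wrist",94,0,.07);r=plane("wrist",115,267,.07);print(l,r,np.degrees(np.arctan2((l-r)[0],(l-r)[1])))
E
```

```text
[0.634  0.0802 0.1925] [np.float64(0.0012946748690125715), np.float64(0.0010987191807978567), np.float64(0.0011617270907175537)]
[ 0.6202 -0.0288  0.1939] [np.float64(0.0017868362279304369), np.float64(0.0032306001386119463), np.float64(0.0033595395487454154)]
0.19 [0.6338 0.0789 0.19  ] [ 0.6185 -0.0323  0.19  ] [0.6262 0.0233 0.19  ] 0.11228597551192743 7.788737676982556
0.196 [0.6334 0.079  0.196 ] [ 0.6187 -0.0286  0.196 ] [0.6261 0.0252 0.196 ] 0.10860452293352367 7.788737676982497
[0.4372 0.1537 0.07  ] [ 0.4018 -0.1005  0.07  ] 7.918780446523957
```

Emit:
{"op": "send_rows", "data": {"motion": [{"gripper": 36,"travel": [14,1,0],"rotation": [0,0,4]},{"gripper": 36,"travel": [14,0,0],"rotation": [0,0,4]},{"gripper": 36,"travel": [0,0,0],"rotation": [0,0,0]},{"gripper": 36,"travel": [0,0,0],"rotation": [0,0,0]},{"gripper": 36,"travel": [0,0,0],"rotation": [0,0,0]}], "newtons": 30}}

```text
t: 0.57
tcp_pos: [0.6268, 0.0276, 0.2311]
tool_rot: [0.754, 0.657, -0.0, 0.0]
force: [0.6, -0.4, 0.6]
finger_gap: 0.425
```

Emit:
{"op": "send_rows", "data": {"motion": [{"gripper": 36,"travel": [0,0,20],"rotation": [0,0,0]},{"gripper": 36,"travel": [0,0,20],"rotation": [0,0,0]},{"gripper": 36,"travel": [0,0,17],"rotation": [0,0,0]},{"gripper": 36,"travel": [0,0,0],"rotation": [0,0,0]},{"gripper": 36,"travel": [0,0,0],"rotation": [0,0,0]}]}}

```text
t: 0.98
tcp_pos: [0.6264, 0.0273, 0.1735]
tool_rot: [0.755, 0.656, -0.001, -0.001]
force: [1.1, -0.1, 0.4]
finger_gap: 0.42
```

```bash
python3 - <<'E'
from h import *
import cv2
b=manip.snapshot("side")[110:200,260:380];a=manip.snapshot("wrist")[100:400,60:560]
b=cv2.resize(b,(533,400),interpolation=cv2.INTER_CUBIC)
o=np.zeros((600,800,3),np.uint8);o[:180,:300]=cv2.resize(a,(300,180));o[190:590,:533]=b
cv2.imwrite("pics/c2.png",o[:,:,::-1])
E
```

```text
(no output)
```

View pics/c2.png

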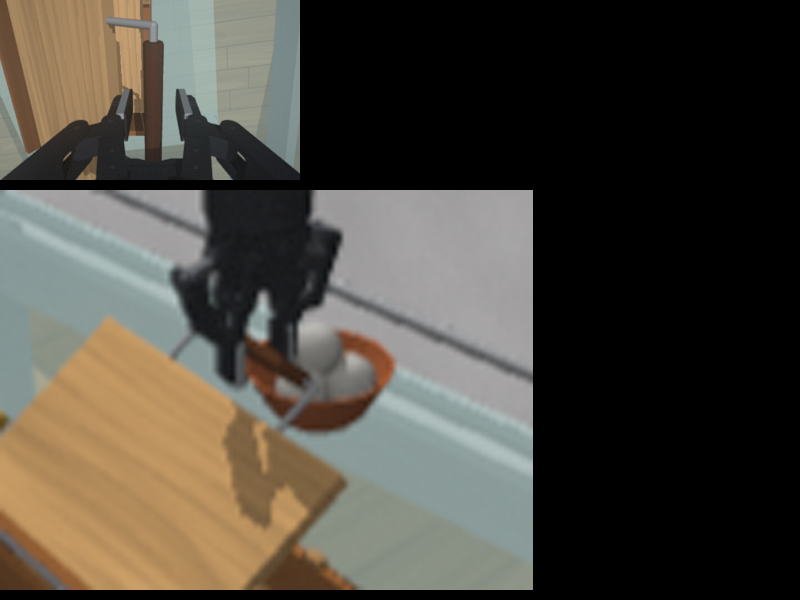

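The roller at (155,100) in the inset sits centred between the pads, so I'll close.

Emit:
{"op": "send_rows", "data": {"motion": [{"gripper": 10,"travel": [0,0,0],"rotation": [0,0,0]},{"gripper": 10,"travel": [0,0,0],"rotation": [0,0,0]},{"gripper": 10,"travel": [0,0,0],"rotation": [0,0,0]},{"gripper": 10,"travel": [0,0,0],"rotation": [0,0,0]},{"gripper": 10,"travel": [0,0,0],"rotation": [0,0,0]}], "newtons": 25}}

```text
t: 1.5
tcp_pos: [0.6277, 0.0278, 0.1752]
tool_rot: [0.755, 0.656, 0.001, 0.001]
force: [1.3, -0.4, 2.3]
finger_gap: 0.152
```

```bash
python3 -c "
from numpy import *
f=lambda l:[print(a,b,round(220*(cos(radians(b))-cos(radians(a))),1),round(-220*(sin(radians(b))-sin(radians(a))),1)) for a,b in zip(l,l[1:])]
f(list(range(34,90,2)))
print();f(list(range(88,-1,-4)))"
```

```text
34 36 -4.4 -6.3
36 38 -4.6 -6.1
38 40 -4.8 -6.0
40 42 -5.0 -5.8
42 44 -5.2 -5.6
44 46 -5.4 -5.4
46 48 -5.6 -5.2
48 50 -5.8 -5.0
50 52 -6.0 -4.8
52 54 -6.1 -4.6
54 56 -6.3 -4.4
56 58 -6.4 -4.2
58 60 -6.6 -4.0
60 62 -6.7 -3.7
62 64 -6.8 -3.5
64 66 -7.0 -3.2
66 68 -7.1 -3.0
68 70 -7.2 -2.8
70 72 -7.3 -2.5
72 74 -7.3 -2.2
74 76 -7.4 -2.0
76 78 -7.5 -1.7
78 80 -7.5 -1.5
80 82 -7.6 -1.2
82 84 -7.6 -0.9
84 86 -7.6 -0.7
86 88 -7.7 -0.4

88 84 15.3 1.1
84 80 15.2 2.1
80 76 15.0 3.2
76 72 14.8 4.2
72 68 14.4 5.3
68 64 14.0 6.2
64 60 13.6 7.2
60 56 13.0 8.1
56 52 12.4 9.0
52 48 11.8 9.9
48 44 11.0 10.7
44 40 10.3 11.4
40 36 9.5 12.1
36 32 8.6 12.7
32 28 7.7 13.3
28 24 6.7 13.8
24 20 5.8 14.2
20 16 4.7 14.6
16 12 3.7 14.9
12 8 2.7 15.1
8 4 1.6 15.3
4 0 0.5 15.3
```

Lift gently at 1° per row, from 34° to 40°.

Emit:
{"op": "send_rows", "data": {"motion": [{"gripper": 10,"travel": [0,-2.2,-3.2],"rotation": [0,0,0]},{"gripper": 10,"travel": [0,-2.2,-3.1],"rotation": [0,0,0]},{"gripper": 10,"travel": [0,-2.3,-3.1],"rotation": [0,0,0]},{"gripper": 10,"travel": [0,-2.3,-3.0],"rotation": [0,0,0]},{"gripper": 10,"travel": [0,-2.4,-3.0],"rotation": [0,0,0]},{"gripper": 10,"travel": [0,-2.4,-3.0],"rotation": [0,0,0]}]}}

```text
t: 2.0
tcp_pos: [0.614, 0.0298, 0.1934]
tool_rot: [0.755, 0.656, 0.001, 0.001]
force: [5.3, -1.5, -0.8]
finger_gap: 0.153
```

```bash
python3 - <<'E'
from h import *
s=manip.sense();print(s["t"],s["tcp_pos"],s["tool_rot"],s["force"],s["ft_torque"],s["finger_gap"])
E
```

```text
2.0 [0.61396793 0.02978704 0.19344743] [0.75473042 0.65603404 0.00075673 0.00087262] [ 5.34475222 -1.50480711 -0.7775017 ] [-0.16746985 -0.6609217  -0.04033753] 0.15250216063579836
```

Emit:
{"op": "send_rows", "data": {"motion": [{"gripper": 10,"travel": [0,-2.1,-3.2],"rotation": [0,0,0]},{"gripper": 10,"travel": [0,-2.1,-3.2],"rotation": [0,0,0]},{"gripper": 10,"travel": [0,-2.6,-2.8],"rotation": [0,0,0]},{"gripper": 10,"travel": [0,-2.6,-2.8],"rotation": [0,0,0]},{"gripper": 10,"travel": [0,-2.7,-2.7],"rotation": [0,0,0]},{"gripper": 10,"travel": [0,-2.7,-2.7],"rotation": [0,0,0]},{"gripper": 10,"travel": [0,-2.8,-2.6],"rotation": [0,0,0]},{"gripper": 10,"travel": [0,-2.8,-2.6],"rotation": [0,0,0]}]}}

```text
t: 2.67
tcp_pos: [0.5927, 0.0328, 0.2156]
tool_rot: [0.755, 0.656, -0.0, -0.0]
force: [4.0, -0.8, 0.7]
finger_gap: 0.154
```

Emit:
{"op": "send_rows", "data": {"motion": [{"gripper": 10,"travel": [0,-2.6,-2.8],"rotation": [0,0,0]},{"gripper": 10,"travel": [0,-2.6,-2.8],"rotation": [0,0,0]},{"gripper": 10,"travel": [0,-2.9,-2.5],"rotation": [0,0,0]},{"gripper": 10,"travel": [0,-3.0,-2.4],"rotation": [0,0,0]},{"gripper": 10,"travel": [0,-3.0,-2.4],"rotation": [0,0,0]},{"gripper": 10,"travel": [0,-3.1,-2.3],"rotation": [0,0,0]},{"gripper": 10,"travel": [0,-3.1,-2.2],"rotation": [0,0,0]},{"gripper": 10,"travel": [0,-3.2,-2.2],"rotation": [0,0,0]}]}}

```text
t: 3.33
tcp_pos: [0.5687, 0.0362, 0.2346]
tool_rot: [0.755, 0.656, -0.001, -0.001]
force: [0.8, 0.0, -2.6]
finger_gap: 0.152
```

Emit:
{"op": "send_rows", "data": {"motion": [{"gripper": 10,"travel": [0,-3.2,-2.1],"rotation": [0,0,0]},{"gripper": 10,"travel": [0,-3.2,-2.1],"rotation": [0,0,0]},{"gripper": 10,"travel": [0,-3.3,-2.0],"rotation": [0,0,0]},{"gripper": 10,"travel": [0,-1.6,-1.0],"rotation": [0,0,0]},{"gripper": 10,"travel": [0,0,0],"rotation": [0,0,0]}]}}

```text
t: 3.75
tcp_pos: [0.5574, 0.0378, 0.2419]
tool_rot: [0.755, 0.656, -0.001, -0.001]
force: [-0.4, -0.2, -5.5]
finger_gap: 0.152
```

Emit:
{"op": "send_rows", "data": {"motion": [{"gripper": 10,"travel": [0,-1.9,-0.6],"rotation": [0,0,0]},{"gripper": 10,"travel": [0,-1.9,-0.6],"rotation": [0,0,0]},{"gripper": 10,"travel": [0,-1.8,-0.7],"rotation": [0,0,0]}]}}

```text
t: 4.0
tcp_pos: [0.5534, 0.0384, 0.2442]
tool_rot: [0.755, 0.656, 0.0, 0.0]
force: [0.7, 0.7, -2.6]
finger_gap: 0.151
```

Emit:
{"op": "send_rows", "data": {"motion": [{"gripper": 10,"travel": [0,-2.1,-1.0],"rotation": [0,0,0]},{"gripper": 10,"travel": [0,-2.1,-1.0],"rotation": [0,0,0]},{"gripper": 10,"travel": [0,0,0],"rotation": [0,0,0]}]}}

```text
t: 4.25
tcp_pos: [0.549, 0.039, 0.2466]
tool_rot: [0.755, 0.656, 0.0, 0.0]
force: [0.4, -0.3, -1.8]
finger_gap: 0.152
```

Emit:
{"op": "send_rows", "data": {"motion": [{"gripper": 10,"travel": [0,-2.1,-1.0],"rotation": [0,0,0]},{"gripper": 10,"travel": [0,-2.1,-1.0],"rotation": [0,0,0]},{"gripper": 10,"travel": [0,0,0],"rotation": [0,0,0]}]}}

```text
t: 4.5
tcp_pos: [0.545, 0.0395, 0.2486]
tool_rot: [0.755, 0.656, 0.0, 0.001]
force: [0.7, -0.8, -0.4]
finger_gap: 0.15
```

Emit:
{"op": "send_rows", "data": {"motion": [{"gripper": 10,"travel": [0,-2.1,-1.0],"rotation": [0,0,0]},{"gripper": 10,"travel": [0,-2.1,-1.0],"rotation": [0,0,0]},{"gripper": 10,"travel": [0,0,0],"rotation": [0,0,0]}]}}

```text
t: 4.75
tcp_pos: [0.5408, 0.0401, 0.2507]
tool_rot: [0.755, 0.656, 0.0, 0.001]
force: [2.0, -0.3, 0.1]
finger_gap: 0.155
```

Emit:
{"op": "send_rows", "data": {"motion": [{"gripper": 10,"travel": [0,-2.1,-1.0],"rotation": [0,0,0]},{"gripper": 10,"travel": [0,-2.1,-1.0],"rotation": [0,0,0]},{"gripper": 10,"travel": [0,0,0],"rotation": [0,0,0]}]}}

```text
t: 5.0
tcp_pos: [0.537, 0.0408, 0.2524]
tool_rot: [0.755, 0.656, 0.001, 0.001]
force: [3.6, 1.2, 0.5]
finger_gap: 0.148
```

Emit:
{"op": "send_rows", "data": {"motion": [{"gripper": 10,"travel": [0,-1.2,-0.6],"rotation": [0,0,0]},{"gripper": 10,"travel": [0,-1.2,-0.6],"rotation": [0,0,0]},{"gripper": 10,"travel": [0,0,0],"rotation": [0,0,0]}]}}

```text
t: 5.25
tcp_pos: [0.5348, 0.0412, 0.2534]
tool_rot: [0.755, 0.656, 0.001, 0.001]
force: [4.8, 0.8, -2.3]
finger_gap: 0.153
```

Emit:
{"op": "send_rows", "data": {"motion": [{"gripper": 10,"travel": [0,-0.9,-0.4],"rotation": [0,0,0]},{"gripper": 10,"travel": [0,-0.9,-0.4],"rotation": [0,0,0]},{"gripper": 10,"travel": [0,0,0],"rotation": [0,0,0]}]}}

```text
t: 5.5
tcp_pos: [0.5334, 0.0415, 0.254]
tool_rot: [0.755, 0.656, 0.001, 0.001]
force: [6.7, 1.2, -4.2]
finger_gap: 0.15
```

```bash
python3 - <<'E'
from h import *
import cv2
a=manip.snapshot("scene")[150:270,330:450];cv2.imwrite("pics/r1.png",cv2.resize(a,(600,600),interpolation=cv2.INTER_CUBIC)[:,:,::-1])
for _ in range(6):
    s=manip.sense();manip.snapshot("side");print(np.round(s["force"],1),np.round(s["tcp_pos"],4))
E
```

```text
[ 6.7  1.  -3. ] [0.5335 0.0415 0.254 ]
[ 5.9  1.  -2.5] [0.5335 0.0415 0.254 ]
[ 6.6  2.3 -2.3] [0.5335 0.0415 0.2539]
[ 5.7  1.5 -2.7] [0.5336 0.0415 0.254 ]
[ 6.3  1.6 -2.8] [0.5335 0.0415 0.254 ]
[ 7.6  1.7 -4. ] [0.5335 0.0415 0.2539]
```

View pics/r1.png

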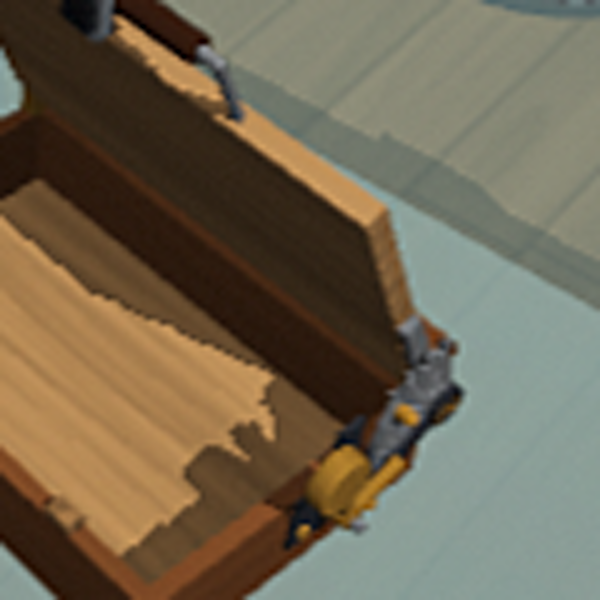

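The brass weight has tumbled over, from about (410,236) to (398,247) in full-frame pixels, so the pawl is thrown. One more tiny nudge will confirm the stop.

Emit:
{"op": "send_rows", "data": {"motion": [{"gripper": 10,"travel": [0,-0.7,-0.3],"rotation": [0,0,0]},{"gripper": 10,"travel": [0,-0.7,-0.3],"rotation": [0,0,0]},{"gripper": 10,"travel": [0,0,0],"rotation": [0,0,0]},{"gripper": 10,"travel": [0,0,0],"rotation": [0,0,0]}]}}

```text
t: 6.18
tcp_pos: [0.5324, 0.0417, 0.2545]
tool_rot: [0.755, 0.656, 0.001, 0.001]
force: [7.2, 1.8, -3.3]
finger_gap: 0.156
```

```bash
python3 - <<'E'
from h import *
import cv2
a=manip.snapshot("scene")[150:270,330:450];cv2.imwrite("pics/r2.png",cv2.resize(a,(600,600),interpolation=cv2.INTER_CUBIC)[:,:,::-1])
g=lambda p:cv2.cvtColor(cv2.imread(p),cv2.COLOR_BGR2GRAY).astype(np.float32)
p,q=g("pics/r1.png"),g("pics/r2.png")
for n,(y0,y1,x0,x1) in dict(corner=(150,330,330,430),wire=(30,130,170,260),finger=(0,60,40,130),ratchet=(320,540,280,470),box=(480,600,50,250)).items():
    A,B=p[y0:y1,x0:x1],q[y0:y1,x0:x1]
    print(n,np.round(np.array(cv2.phaseCorrelate(A,B,cv2.createHanningWindow((x1-x0,y1-y0),cv2.CV_32F))[0])/5,2),np.abs(A-B).mean().round(2))
E
```

```text
corner [-0.    0.01] 1.49
wire [1.01 0.01] 4.77
finger [ 0.02 -0.  ] 1.95
ratchet [0.01 0.1 ] 1.8
box [-0.01 -0.01] 0.3
```

Emit:
{"op": "send_rows", "data": {"motion": [{"gripper": 10,"travel": [0,-1.0,-0.4],"rotation": [0,0,0]},{"gripper": 10,"travel": [0,-1.0,-0.4],"rotation": [0,0,0]},{"gripper": 10,"travel": [0,0,0],"rotation": [0,0,0]},{"gripper": 10,"travel": [0,0,0],"rotation": [0,0,0]}]}}

```text
t: 6.57
tcp_pos: [0.5308, 0.042, 0.2551]
tool_rot: [0.755, 0.656, 0.002, 0.001]
force: [7.4, 1.5, -5.3]
finger_gap: 0.154
```

```bash
python3 - <<'E'
from h import *
import cv2
f=[]
a=manip.snapshot("scene")[150:270,330:450];cv2.imwrite("pics/r3.png",cv2.resize(a,(600,600),interpolation=cv2.INTER_CUBIC)[:,:,::-1])
for _ in range(4):
    s=manip.sense();manip.snapshot("side");f.append(s["force"])
print(np.mean(f,0).round(2),s["tcp_pos"])
g=lambda p:cv2.cvtColor(cv2.imread(p),cv2.COLOR_BGR2GRAY)
for q in("pics/r2.png","pics/r3.png"):
  for n,(y0,y1,x0,x1) in dict(corner=(190,270,350,410),wire=(40,120,190,250),finger=(0,40,60,115)).items():
    T=g("pics/r1.png")[y0:y1,x0:x1];m=20;Y=max(y0-m,0);X=x0-m
    r=cv2.matchTemplate(g(q)[Y:y1+m,X:x1+m],T,cv2.TM_CCOEFF_NORMED);_,v,_,l=cv2.minMaxLoc(r)
    print(q,n,(l[0]+X-x0)/5,(l[1]+Y-y0)/5,round(v,3))
E
```

```text
[ 7.82  1.57 -5.79] [0.5307978  0.04201622 0.25509198]
pics/r2.png corner 0.2 -0.2 0.996
pics/r2.png wire 0.4 -0.4 0.973
pics/r2.png finger 0.4 0.0 0.977
pics/r3.png corner 0.6 -0.6 0.985
pics/r3.png wire 1.0 -0.8 0.977
pics/r3.png finger 1.0 0.0 0.938
```

```bash
python3 - <<'E'
import cv2,numpy as np
a=cv2.imread("pics/scene.png")[215:265,380:430];b=cv2.imread("pics/r3.png")[325:575,250:500]
cv2.imwrite("pics/cmp.png",np.hstack([cv2.resize(a,(400,400),interpolation=cv2.INTER_CUBIC),cv2.resize(b,(400,400))]))
E
```

```text
(no output)
```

View pics/cmp.png

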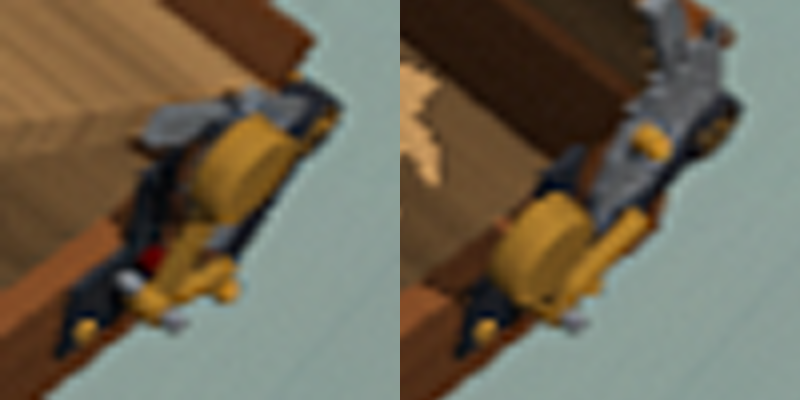

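The pawl's weight has clearly tumbled from the hinge side to the far side, and the resistance has built up to about 9 N, so I'll treat this as the stop. Next I work out the rows for the descent.

```bash
cat > rows.py <<'E'
import numpy as np,sys
def rows(a0,a1,n,r=221):
    t=np.radians(np.linspace(a0,a1,n+1));P=np.round(np.c_[r*np.cos(t),-r*np.sin(t)],1)
    print(a0,a1,np.round(np.diff(P,axis=0),1).tolist())
if __name__=="__main__":
    rows(67.4,52.4,10);rows(52.4,40.4,12);rows(40.4,22.4,12);rows(22.4,4.4,12);rows(4.4,0,8)
E
python3 rows.py
```

```text
67.4 52.4 [[5.3, 2.3], [5.3, 2.4], [5.2, 2.6], [5.1, 2.7], [5.0, 2.8], [5.0, 3.0], [4.9, 3.1], [4.8, 3.2], [4.7, 3.3], [4.6, 3.5]]
52.4 40.4 [[3.1, 2.4], [3.0, 2.4], [2.9, 2.5], [2.9, 2.5], [2.9, 2.6], [2.8, 2.7], [2.8, 2.6], [2.7, 2.8], [2.7, 2.8], [2.6, 2.8], [2.6, 2.9], [2.5, 2.9]]
40.4 22.4 [[3.7, 4.4], [3.6, 4.6], [3.4, 4.6], [3.4, 4.7], [3.2, 4.9], [3.0, 4.9], [3.0, 4.9], [2.8, 5.1], [2.7, 5.1], [2.5, 5.2], [2.5, 5.3], [2.2, 5.3]]
22.4 4.4 [[2.2, 5.4], [2.0, 5.4], [1.8, 5.5], [1.7, 5.5], [1.6, 5.6], [1.4, 5.6], [1.3, 5.6], [1.1, 5.7], [0.9, 5.7], [0.9, 5.7], [0.6, 5.8], [0.5, 5.7]]
4.4 0 [[0.2, 2.2], [0.1, 2.1], [0.1, 2.1], [0.1, 2.1], [0.1, 2.1], [0.1, 2.2], [0.0, 2.1], [0.0, 2.1]]
```

Emit:
{"op": "send_rows", "data": {"motion": [{"gripper": 10,"travel": [0,5.3,2.3],"rotation": [0,0,0]},{"gripper": 10,"travel": [0,5.3,2.4],"rotation": [0,0,0]},{"gripper": 10,"travel": [0,5.2,2.6],"rotation": [0,0,0]},{"gripper": 10,"travel": [0,5.1,2.7],"rotation": [0,0,0]},{"gripper": 10,"travel": [0,5.0,2.8],"rotation": [0,0,0]},{"gripper": 10,"travel": [0,5.0,3.0],"rotation": [0,0,0]},{"gripper": 10,"travel": [0,4.9,3.1],"rotation": [0,0,0]},{"gripper": 10,"travel": [0,4.8,3.2],"rotation": [0,0,0]},{"gripper": 10,"travel": [0,4.7,3.3],"rotation": [0,0,0]},{"gripper": 10,"travel": [0,4.6,3.5],"rotation": [0,0,0]}]}}

```text
t: 7.65
tcp_pos: [0.5796, 0.0346, 0.2265]
tool_rot: [0.755, 0.656, 0.001, 0.001]
force: [5.0, -0.4, 3.3]
finger_gap: 0.152
```

Emit:
{"op": "send_rows", "data": {"motion": [{"gripper": 10,"travel": [0,3.5,2.0],"rotation": [0,0,0]},{"gripper": 10,"travel": [0,3.4,2.0],"rotation": [0,0,0]},{"gripper": 10,"travel": [0,2.9,2.5],"rotation": [0,0,0]},{"gripper": 10,"travel": [0,2.9,2.5],"rotation": [0,0,0]},{"gripper": 10,"travel": [0,2.9,2.6],"rotation": [0,0,0]},{"gripper": 10,"travel": [0,2.8,2.7],"rotation": [0,0,0]}]}}

```text
t: 8.15
tcp_pos: [0.5967, 0.0322, 0.2118]
tool_rot: [0.755, 0.656, -0.0, -0.0]
force: [4.4, -0.2, 1.9]
finger_gap: 0.153
```

Emit:
{"op": "send_rows", "data": {"motion": [{"gripper": 10,"travel": [0,3.1,2.3],"rotation": [0,0,0]},{"gripper": 10,"travel": [0,3.0,2.5],"rotation": [0,0,0]},{"gripper": 10,"travel": [0,2.7,2.8],"rotation": [0,0,0]},{"gripper": 10,"travel": [0,2.6,2.8],"rotation": [0,0,0]},{"gripper": 10,"travel": [0,2.6,2.9],"rotation": [0,0,0]},{"gripper": 10,"travel": [0,2.5,2.9],"rotation": [0,0,0]}]}}

```text
t: 8.65
tcp_pos: [0.6124, 0.03, 0.1953]
tool_rot: [0.755, 0.656, -0.001, -0.001]
force: [2.0, -0.7, -0.0]
finger_gap: 0.15
```

Emit:
{"op": "send_rows", "data": {"motion": [{"gripper": 10,"travel": [0,3.7,4.4],"rotation": [0,0,0]},{"gripper": 10,"travel": [0,3.6,4.6],"rotation": [0,0,0]},{"gripper": 10,"travel": [0,3.4,4.6],"rotation": [0,0,0]},{"gripper": 10,"travel": [0,3.4,4.7],"rotation": [0,0,0]},{"gripper": 10,"travel": [0,3.2,4.9],"rotation": [0,0,0]},{"gripper": 10,"travel": [0,3.0,4.9],"rotation": [0,0,0]}]}}

```text
t: 9.15
tcp_pos: [0.6329, 0.0271, 0.167]
tool_rot: [0.755, 0.656, -0.0, -0.0]
force: [0.7, -0.3, -1.6]
finger_gap: 0.152
```

Emit:
{"op": "send_rows", "data": {"motion": [{"gripper": 10,"travel": [0,3.0,4.9],"rotation": [0,0,0]},{"gripper": 10,"travel": [0,2.8,5.1],"rotation": [0,0,0]},{"gripper": 10,"travel": [0,2.7,5.1],"rotation": [0,0,0]},{"gripper": 10,"travel": [0,2.5,5.2],"rotation": [0,0,0]},{"gripper": 10,"travel": [0,2.5,5.3],"rotation": [0,0,0]},{"gripper": 10,"travel": [0,2.2,5.3],"rotation": [0,0,0]},{"gripper": 10,"travel": [0,2.2,5.4],"rotation": [0,0,0]},{"gripper": 10,"travel": [0,2.0,5.4],"rotation": [0,0,0]},{"gripper": 10,"travel": [0,1.8,5.5],"rotation": [0,0,0]},{"gripper": 10,"travel": [0,1.7,5.5],"rotation": [0,0,0]}]}}

```text
t: 9.98
tcp_pos: [0.6561, 0.0239, 0.1145]
tool_rot: [0.755, 0.656, -0.0, -0.0]
force: [-0.4, -0.6, -3.5]
finger_gap: 0.153
```

Emit:
{"op": "send_rows", "data": {"motion": [{"gripper": 10,"travel": [0,1.6,5.6],"rotation": [0,0,0]},{"gripper": 10,"travel": [0,1.4,5.6],"rotation": [0,0,0]},{"gripper": 10,"travel": [0,1.3,5.6],"rotation": [0,0,0]},{"gripper": 10,"travel": [0,1.1,5.7],"rotation": [0,0,0]},{"gripper": 10,"travel": [0,0.9,5.7],"rotation": [0,0,0]},{"gripper": 10,"travel": [0,0.9,5.7],"rotation": [0,0,0]},{"gripper": 10,"travel": [0,0.5,4.0],"rotation": [0,0,0]},{"gripper": 10,"travel": [0,0.5,3.5],"rotation": [0,0,0]},{"gripper": 10,"travel": [0,0,0],"rotation": [0,0,0]}]}}

```text
t: 10.73
tcp_pos: [0.664, 0.0228, 0.0729]
tool_rot: [0.755, 0.656, -0.0, -0.0]
force: [-1.1, -0.6, -3.6]
finger_gap: 0.153
```

Emit:
{"op": "send_rows", "data": {"motion": [{"gripper": 10,"travel": [0,0.4,3.5],"rotation": [0,0,0]},{"gripper": 10,"travel": [0,0.3,3.5],"rotation": [0,0,0]},{"gripper": 10,"travel": [0,0.2,3.5],"rotation": [0,0,0]},{"gripper": 10,"travel": [0,0.2,3.5],"rotation": [0,0,0]},{"gripper": 10,"travel": [0,0,2.0],"rotation": [0,0,0]},{"gripper": 10,"travel": [0,0,0],"rotation": [0,0,0]}]}}

```text
t: 11.23
tcp_pos: [0.665, 0.0226, 0.0571]
tool_rot: [0.755, 0.656, -0.0, -0.0]
force: [-2.7, -1.7, -3.0]
finger_gap: 0.151
```

Emit:
{"op": "send_rows", "data": {"motion": [{"gripper": 10,"travel": [0,-0.3,1.0],"rotation": [0,0,0]},{"gripper": 10,"travel": [0,-0.3,1.0],"rotation": [0,0,0]},{"gripper": 10,"travel": [0,0,1.0],"rotation": [0,0,0]},{"gripper": 10,"travel": [0,0,0],"rotation": [0,0,0]}]}}

```text
t: 11.57
tcp_pos: [0.665, 0.0227, 0.0548]
tool_rot: [0.755, 0.656, 0.0, 0.0]
force: [-1.2, -1.6, -3.4]
finger_gap: 0.154
```

Emit:
{"op": "send_rows", "data": {"motion": [{"gripper": 10,"travel": [0,-0.2,1.0],"rotation": [0,0,0]},{"gripper": 10,"travel": [0,0,1.0],"rotation": [0,0,0]},{"gripper": 10,"travel": [0,0,1.0],"rotation": [0,0,0]},{"gripper": 10,"travel": [0,0,0],"rotation": [0,0,0]}]}}

```text
t: 11.9
tcp_pos: [0.6651, 0.0226, 0.0522]
tool_rot: [0.755, 0.656, 0.0, 0.0]
force: [-1.4, -1.6, -1.3]
finger_gap: 0.157
```

Emit:
{"op": "send_rows", "data": {"motion": [{"gripper": 10,"travel": [0,0,1.0],"rotation": [0,0,0]},{"gripper": 10,"travel": [0,0,1.0],"rotation": [0,0,0]},{"gripper": 10,"travel": [0,0,0],"rotation": [0,0,0]},{"gripper": 10,"travel": [0,0,0],"rotation": [0,0,0]}]}}

```text
t: 12.23
tcp_pos: [0.6651, 0.0226, 0.052]
tool_rot: [0.755, 0.656, 0.0, 0.001]
force: [-4.3, -1.0, 7.9]
finger_gap: 0.15
```

```bash
python3 - <<'E'
from h import *
import cv2
a=manip.snapshot("scene");cv2.imwrite("pics/s2.png",a[:,:,::-1])
print(manip.sense()["force"])
cv2.imwrite("pics/r4.png",np.hstack([cv2.resize(a[215:265,380:430],(400,400),interpolation=cv2.INTER_CUBIC),cv2.resize(a[140:290,270:420],(400,400),interpolation=cv2.INTER_CUBIC)])[:,:,::-1])
E
```

```text
[-4.23472997 -1.32154048  8.4627395 ]
```

View pics/r4.png

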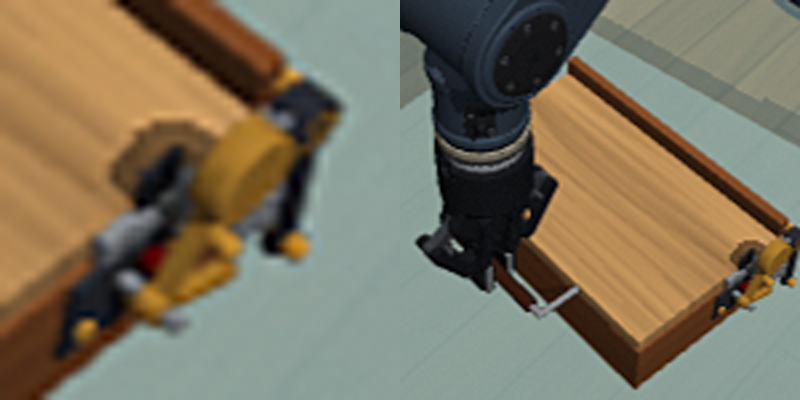

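The board is flat, with the force reversed to +8 N as it seated, and the brass pawl is back in its starting pose at (240,175). Next I raise it to about 27.5°, above the second notch (about 22°) and below the third (about 34°).

```bash
python3 -c "
from rows import rows
rows(0,15,10);rows(15,27.5,9);rows(27.5,20,10)"
```

```text
0 15 [[-0.1, -5.8], [-0.2, -5.8], [-0.4, -5.7], [-0.5, -5.8], [-0.7, -5.7], [-0.8, -5.8], [-1.0, -5.7], [-1.1, -5.6], [-1.3, -5.7], [-1.4, -5.6]]
15 27.5 [[-1.5, -5.2], [-1.6, -5.1], [-1.7, -5.1], [-1.8, -5.0], [-1.9, -5.0], [-2.1, -4.9], [-2.2, -4.9], [-2.3, -4.9], [-2.4, -4.7]]
27.5 20 [[1.3, 2.5], [1.3, 2.6], [1.3, 2.6], [1.2, 2.7], [1.2, 2.6], [1.1, 2.6], [1.1, 2.7], [1.1, 2.7], [1.1, 2.7], [1.0, 2.7]]
```

Emit:
{"op": "send_rows", "data": {"motion": [{"gripper": 10,"travel": [0,0.5,-1.0],"rotation": [0,0,0]},{"gripper": 10,"travel": [0,0.2,-2.0],"rotation": [0,0,0]},{"gripper": 10,"travel": [0,0,-2.5],"rotation": [0,0,0]},{"gripper": 10,"travel": [0,0,0],"rotation": [0,0,0]}]}}

```text
t: 12.62
tcp_pos: [0.665, 0.0227, 0.0552]
tool_rot: [0.755, 0.656, -0.0, -0.0]
force: [-1.7, -0.5, -2.7]
finger_gap: 0.151
```

Now at about 1°. Raise to 15°.

Emit:
{"op": "send_rows", "data": {"motion": [{"gripper": 10,"travel": [0,-0.3,-5.0],"rotation": [0,0,0]},{"gripper": 10,"travel": [0,-0.4,-5.7],"rotation": [0,0,0]},{"gripper": 10,"travel": [0,-0.4,-5.7],"rotation": [0,0,0]},{"gripper": 10,"travel": [0,-0.5,-5.8],"rotation": [0,0,0]},{"gripper": 10,"travel": [0,-0.7,-5.7],"rotation": [0,0,0]},{"gripper": 10,"travel": [0,-0.8,-5.8],"rotation": [0,0,0]},{"gripper": 10,"travel": [0,-1.0,-5.7],"rotation": [0,0,0]},{"gripper": 10,"travel": [0,-1.1,-5.6],"rotation": [0,0,0]},{"gripper": 10,"travel": [0,-1.3,-5.7],"rotation": [0,0,0]}]}}

```text
t: 13.37
tcp_pos: [0.6583, 0.0236, 0.1065]
tool_rot: [0.755, 0.656, -0.0, -0.0]
force: [-2.3, -0.7, -3.5]
finger_gap: 0.154
```

Emit:
{"op": "send_rows", "data": {"motion": [{"gripper": 10,"travel": [0,-1.8,-5.1],"rotation": [0,0,0]},{"gripper": 10,"travel": [0,-1.8,-5.1],"rotation": [0,0,0]},{"gripper": 10,"travel": [0,-1.8,-5.1],"rotation": [0,0,0]},{"gripper": 10,"travel": [0,-1.8,-5.0],"rotation": [0,0,0]},{"gripper": 10,"travel": [0,-1.9,-5.0],"rotation": [0,0,0]},{"gripper": 10,"travel": [0,-2.1,-4.9],"rotation": [0,0,0]},{"gripper": 10,"travel": [0,-2.2,-4.9],"rotation": [0,0,0]},{"gripper": 10,"travel": [0,-2.3,-4.9],"rotation": [0,0,0]},{"gripper": 10,"travel": [0,-1.8,-3.5],"rotation": [0,0,0]}]}}

```text
t: 14.12
tcp_pos: [0.642, 0.0259, 0.1505]
tool_rot: [0.755, 0.656, 0.001, 0.001]
force: [0.8, -1.5, -1.5]
finger_gap: 0.154
```

Emit:
{"op": "send_rows", "data": {"motion": [{"gripper": 10,"travel": [0,1.3,2.6],"rotation": [0,0,0]},{"gripper": 10,"travel": [0,1.2,2.6],"rotation": [0,0,0]},{"gripper": 10,"travel": [0,1.2,2.6],"rotation": [0,0,0]},{"gripper": 10,"travel": [0,1.2,2.6],"rotation": [0,0,0]},{"gripper": 10,"travel": [0,0,0],"rotation": [0,0,0]}]}}

```text
t: 14.53
tcp_pos: [0.6474, 0.0251, 0.1386]
tool_rot: [0.755, 0.656, 0.001, 0.001]
force: [2.6, -1.5, -0.2]
finger_gap: 0.154
```

Emit:
{"op": "send_rows", "data": {"motion": [{"gripper": 10,"travel": [0,0.7,0.8],"rotation": [0,0,0]},{"gripper": 10,"travel": [0,0.6,0.8],"rotation": [0,0,0]},{"gripper": 10,"travel": [0,0.4,0.9],"rotation": [0,0,0]},{"gripper": 10,"travel": [0,0,0],"rotation": [0,0,0]}]}}

```text
t: 14.87
tcp_pos: [0.6482, 0.025, 0.1366]
tool_rot: [0.755, 0.656, 0.0, 0.0]
force: [1.1, -2.5, -0.2]
finger_gap: 0.153
```

Emit:
{"op": "send_rows", "data": {"motion": [{"gripper": 10,"travel": [0,0.3,0.8],"rotation": [0,0,0]},{"gripper": 10,"travel": [0,0.3,0.8],"rotation": [0,0,0]},{"gripper": 10,"travel": [0,0,0],"rotation": [0,0,0]},{"gripper": 10,"travel": [0,0,0],"rotation": [0,0,0]}]}}

```text
t: 15.2
tcp_pos: [0.6488, 0.0249, 0.1352]
tool_rot: [0.755, 0.656, 0.0, 0.0]
force: [1.1, -1.7, 0.8]
finger_gap: 0.155
```

Emit:
{"op": "send_rows", "data": {"motion": [{"gripper": 10,"travel": [0,0.3,0.7],"rotation": [0,0,0]},{"gripper": 10,"travel": [0,0.3,0.7],"rotation": [0,0,0]},{"gripper": 10,"travel": [0,0,0],"rotation": [0,0,0]},{"gripper": 10,"travel": [0,0,0],"rotation": [0,0,0]}]}}

```text
t: 15.53
tcp_pos: [0.6494, 0.0248, 0.1337]
tool_rot: [0.755, 0.656, 0.0, 0.0]
force: [0.8, -1.9, 1.3]
finger_gap: 0.156
```

```bash
python3 - <<'E'
from h import *
f=[]
for _ in range(5):
    f.append(manip.sense()["force"]);manip.snapshot("side")
print(np.mean(f,0),manip.sense()["tcp_pos"])
E
```

```text
[ 1.26967101 -2.00214046  1.82208623] [0.64938557 0.02486931 0.13371332]
```

The hand has gone light and then slightly positive at about 22°, so the pawl has the board. I'll release by opening just enough to clear the board edge, then withdraw straight up.

Emit:
{"op": "send_rows", "data": {"motion": [{"gripper": 16,"travel": [0,0,0],"rotation": [0,0,0]},{"gripper": 19,"travel": [0,0,0],"rotation": [0,0,0]},{"gripper": 23,"travel": [0,0,0],"rotation": [0,0,0]},{"gripper": 28,"travel": [0,0,0],"rotation": [0,0,0]},{"gripper": 33,"travel": [0,0,0],"rotation": [0,0,0]},{"gripper": 34,"travel": [0,0,0],"rotation": [0,0,0]},{"gripper": 34,"travel": [0,0,0],"rotation": [0,0,0]}]}}

```text
t: 16.37
tcp_pos: [0.6491, 0.025, 0.1335]
tool_rot: [0.755, 0.656, -0.0, -0.0]
force: [-0.7, -0.1, -0.6]
finger_gap: 0.398
```

```bash
python3 - <<'E'
from h import *
import cv2
a=manip.snapshot("scene");b=manip.snapshot("wrist")
o=np.zeros((400,800,3),np.uint8);o[:,:400]=cv2.resize(a[140:290,280:430],(400,400),interpolation=cv2.INTER_CUBIC);o[:250,400:]=cv2.resize(b,(400,250))
cv2.imwrite("pics/r5.png",o[:,:,::-1]);s=manip.sense();print(s["force"],s["finger_gap"])
E
```

```text
[ 0.4811614   0.14051503 -0.39533391] 0.4030811997660448
```

View pics/r5.png

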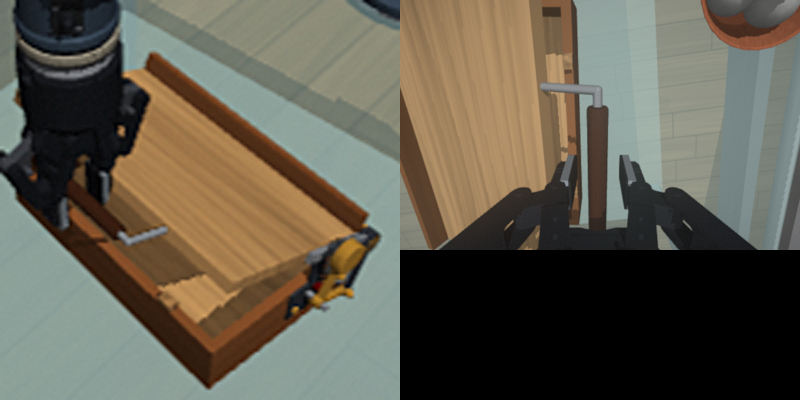

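The board holds by itself at about 22° with the pawl engaged, and the roller at (597,165) is free between the pads. I'll withdraw upward.

Emit:
{"op": "send_rows", "data": {"motion": [{"gripper": 34,"travel": [0,0,-8],"rotation": [0,0,0]},{"gripper": 34,"travel": [0,0,-15],"rotation": [0,0,0]},{"gripper": 34,"travel": [0,0,-20],"rotation": [0,0,0]},{"gripper": 34,"travel": [0,0,-25],"rotation": [0,0,0]},{"gripper": 34,"travel": [0,0,-25],"rotation": [0,0,0]},{"gripper": 34,"travel": [0,0,-20],"rotation": [0,0,0]},{"gripper": 34,"travel": [0,0,-10],"rotation": [0,0,0]},{"gripper": 34,"travel": [0,0,0],"rotation": [0,0,0]},{"gripper": 34,"travel": [0,0,0],"rotation": [0,0,0]}]}}

```text
t: 17.22
tcp_pos: [0.6491, 0.0249, 0.2568]
tool_rot: [0.755, 0.656, 0.0, 0.0]
force: [0.2, -0.9, -0.6]
finger_gap: 0.398
```

```bash
python3 - <<'E'
from h import *
import cv2
a=manip.snapshot("scene");s=manip.sense();print(s["t"],s["tcp_pos"],s["force"])
cv2.imwrite("pics/end.png",a[:,:,::-1])
E
```

```text
17.2667 [0.64842149 0.02495918 0.25561814] [ 0.31490113 -0.48075096 -0.10642614]
```

View pics/end.png

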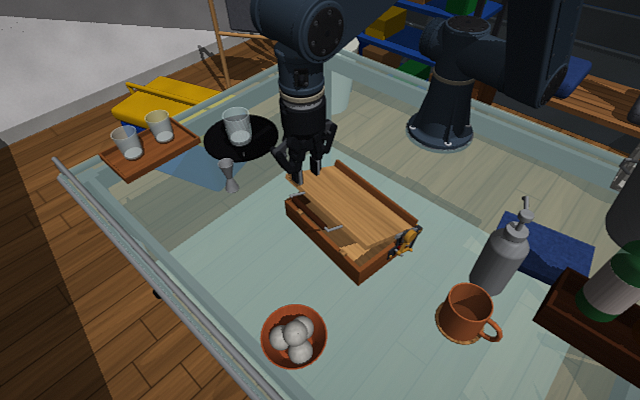

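The hand is clear, the board rests low on the pawl at (405,240), and the bystanders sit where they were.

```bash
python3 -c "
from station import manip
print(manip.sign_off())"
```

```text
the job is handed in; nothing more can be done
None
```

The easel board now stands in the second notch, at about 22°, and I have handed the job in at about 17 s of robot time.

**What I did:**
1. I gripped the roller lightly (25 N) and raised the board from the third notch, about 34°, to about 67°. The resistance there built up to about 9 N.
2. I let it down flat under control. It passed the fourth and third notches without catching, and I saw the pawl back in place at flat.
3. I raised it to about 27°, lowered it until the pawl took the weight at about 22°, opened the fingers and withdrew straight up.

**Last checks:**
- **Board:** it stayed up when the fingers opened, and the force on the tool read about zero.
- **Bystanders:** by eye they are where they started in the final picture. I did not measure them.

**Uncertain:**
- **End stop:** it did not feel perfectly hard. The board still crept a few millimetres as the force rose from about 2 to 9 N. I took that as the stop and pushed no harder, since the pawl had already tumbled over.
- **Seating flat:** the force on the hand briefly reached about 8 N upwards as the board met flat.

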